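# Fit the adjustable wrench to the cap and tighten it

### The job

The brass hexagonal cap on the water stub in the counter is only hand-tight. Lay the adjustable wrench flat on the counter with its open jaws round the cap, roll its worm until the jaws close snugly on the flats, and only then swing the handle to tighten the cap clockwise (seen from above) by one flat, a sixth of a turn. Turn the cap with the wrench only, let go and leave the wrench lying flat on the counter, and do not disturb the other things.

Things in the scene. Friction and masses are not known exactly. Their poses are not given: they have to be found in the camera images.
- wrench: loose steel adjustable wrench, 265 mm long over all, about 0.5 kg, lying flat. Origin on its underside, where the cap's centre sits once the jaws fit the cap. x: straight out of the mouth, parallel to the jaw faces; y: from the fixed to the sliding jaw; z up. Handle direction from the head: (-0.966, +0.259, 0). Head x -70 to +17 mm, y -38 to about +40 mm, 15 mm thick
- wrench_mouth (a point): front edge of the fixed jaw's face, (17, -15, 7.5) mm in the wrench's frame. Fixed jaw face: y = -15 mm; sliding jaw face: y = -15 mm plus the opening; bottom of the mouth: x = -20.5 mm. A turn clockwise from above puts the load on the fixed jaw, as it should
- wrench_grip (a point): middle of the handle near the head and the centre of mass, at mid-thickness, (-101, 15, 7.5) mm in the wrench's frame; a good place to lift it, fingers on the handle's two sides. The handle is 22 mm wide here, 25 mm near its end, 12 mm thick (1.5 to 13.5 mm above the wrench's underside)
- wrench_tail (a point): middle of the round end of the handle, 29 mm across, 15 mm thick, (-226, 49, 7.5) mm in the wrench's frame
- worm_top (a point): top of the worm (knurled adjusting roller, 17 mm across, 18 mm long, axis along the wrench's y), 18.5 mm above the counter, 3.5 mm proud of the flat head, at (-45, 5) mm in the wrench's frame. Press on it (some 10 N) and drag along the wrench's +x: it rolls and closes the jaw, along -x opens it, 1.4 mm per 10 mm of drag, so several strokes. It slips harmlessly once the jaws are tight
- jaw (a joint): opening between the jaw faces in m (0.030 when snug on the cap, 0.040 fully open); moved only by the worm, stiff and self-holding
- cap (a joint): turn of the cap in rad from where it was at the start, growing clockwise seen from above; stiff (about 0.35 N m) and stays where it is left, no end stop within the turn asked
- cap_top (a point): centre of the flat top of the brass cap, 16 mm above the counter. The cap is a hexagonal prism standing upright, 30 mm across flats, 34.6 mm across corners, from 2 to 16 mm above the counter; its frame turns with it, two of its flats face +y and -y of this frame, its corners lie on +x and -x; it can only turn about the vertical
- cover: clear acrylic turntable cover, a round hood 176 mm across and 143 mm high with its knob; origin at the centre of its underside; leave alone
- bottle: empty clear glass bottle with twist cap, 68 mm across, 165 mm high, upright; origin at the centre of its underside; leave alone
- bin: open red parts bin, 118 x 160 x 60 mm; origin at the centre of its underside; leave alone
- clamp: wooden hand-screw clamp lying on the counter, 210 mm long (its x) by about 230 mm over its handles (its y), 34 mm high; origin at the centre of its underside; leave alone
- tape: roll of white thread tape lying flat, 54 mm across, 19 mm high; origin at the centre of its underside; leave alone
- elbow: loose brass pipe elbow, two arms of 34 mm, 31 mm high; origin under its bend; leave alone
- scraper: scraper with wooden handle, 208 mm long (its x), 16 mm high; origin below its middle; leave alone
Mind the look-alikes: they are no part of the job. What is shaped like the part that bears cap but brown or orange is not meant.

How it is judged (in metres and radians):
On the way:
1. the wrench lies round the cap with its jaws closed to within 2 mm of the flats, and the cap has not been turned yet (horizontal distance between wrench and cap_top below 0.008 m and value of joint jaw below 0.032 m and height (world z) of wrench below 0.01 m and value of joint cap below 0.2 rad), for 0.2 s.
At the end, for the whole second after the job is handed in: the cap stands one flat (60 degrees, give or take 10) clockwise of where it started, and the wrench lies flat (within 5 degrees) and still on the counter, on the cap or beside it (value of joint cap between 0.87 and 1.22 rad and height (world z) of wrench below 0.006 m and angle between wrench's own z axis and vertical below 0.08 rad and linear speed of wrench below 0.01 m/s and velocity of joint cap between -0.05 and 0.05 rad/s); the robot touches nothing.
It fails at once if the cap is turned (over 0.2 rad) with the jaws more than 2.5 mm wider than its flats (value of joint cap above 0.2 rad and value of joint jaw above 0.0325 m).
It fails at once if the fingers push on the cap itself (over 5 N) (contact force between the fingers and cap above 5 N).
It fails at once if another thing is shifted by more than 30 mm (distance of any of cover, bottle, bin, clamp, tape, elbow, scraper from where it was at the start of the episode above 0.03 m).
It also fails if it takes over 67 s, if anything falls off the work surface, if the arm or the gripper's body presses on something with over 40 N, if the wrist force passes 120 N, or if a joint passes its speed limit or range.

### The arm

A 7-joint arm with a two-finger parallel gripper is mounted at the origin on the work surface. World frame = base frame: x ahead of the robot, y to its left, z up, the work surface at z = 0. Lengths are in mm, angles in rad, forces in N, time in s.
With the tool pointing down it reaches from about 400 to 900 mm from the base axis. Payload 5.5 kg.
Tool frame: the origin (TCP) lies at the very end of the fingers, on their centre line; the grasp point (between the pads) lies 19 mm behind it (manip.pinch_z is the distance from the TCP to the grasp point, in mm); y points along the fingers, z is the direction in which the jaws open and shut, and the axes are right-handed (so a half turn about y gives the same grasp; the last joint's range is limited). The gripper opens to 92 mm and grips with 3 to 60 N. Pads are 19 mm wide; open, the fingers measure 130 mm over their backs; the gripper's body (75 mm by 190 mm) begins 47 mm behind the grasp point.
Start: joints at [-1.025, 0.501, -0.427, 1.55, 0.221, 1.138, -0.21], TCP at [181.341, 624.192, 226.729] pointing down, gripper open.
Joint ranges: [-2.88, 2.88], [-0.31, 2.03], [-1.54, 1.56], [0.2, 2.42], [-1.41, 4.55], [0.19, 2.02], [-2.57, 2.57]. Speed limits (rad/s): [2.57, 2.57, 3.14, 3.14, 3.14, 3.14, 3.14].

### API

Orientations are given as a unit quaternion [x, y, z, w].
In Python, from cell import manip gives the robot as it stands. Calls block until the motion is done:
- manip.move_pose(position, orientation): joint-space move of the TCP to a pose.
- manip.move_l(position, attitude=None, speed=150, stop_force=None): straight line of the TCP; attitude=None keeps the orientation; speed is the mean speed in mm/s. With stop_force (N) it stops when the force on the tool has changed by that much, and returns True; else False.
- manip.movej(angles): joint-space move.
- manip.open_gripper() and manip.close_gripper(): open the fingers fully, or close them until they stop; the grip force is fixed at half the most.
- manip.wait(seconds).
- manip.ik(position, orientation): joint angles nearest the present ones, or None.
- manip.read_state(): the state.
- manip.get_image(name): name is "side" or "top" or "wrist"; returns a dict with "pixels" (400x640x3 uint8, red, green, blue), "fx", "fy", "cx", "cy" (pixels), "R" (3x3) and "t" (3): a world point X has camera coordinates R X + t; the wrist camera has in their place "tool_from_camera" (4x4, takes a point from camera to tool coordinates, whose origin is the TCP and whose axes are the tool frame's). Camera axes: x right, y down, z forward; pixel columns grow to the right and rows downward; lengths in mm; the calibration is good to about 2 mm. A picture is of the moment at which its call begins: read the wrist's pose just before it. There is no depth.
A pose or a line that the arm cannot do raises manip.IKError and nothing moves.
- manip.job_done(): hands the job in, once; it reports no verdict.
The state is a dict: "time_s": time; "joint_positions": joint angles; "joint_velocities": joint speeds; "joint_efforts": joint torques, N m; "eef_pos": TCP position; "tool_rot": TCP orientation; "force": force on the tool from outside, world axes, zero at the start; "wrist_torque": the same for the moment, N m; "gripper_width": opening from 0.0 (shut) to 1.0 (fully open).
Only numpy, scipy, OpenCV 4.12 (cv2) and the standard library are available. Lean on these libraries where they do the work, as an engineer would, in place of code of your own. Each camera call takes 0.05 s, during which the arm holds its last target.

## Working session

There is one attempt and no reset: what is moved stays moved. The work goes in short steps, each a Python script; the robot and the scene stay as the last script left them, time stands still between calls to the robot, and variables do not carry over. Pictures are saved under pics/ and viewed, and the job is handed in when it is done.

```bash
ls -la; mkdir -p pics; python3 - <<'E'
from cell import manip
import cv2
print(manip.read_state(), manip.pinch_z)
for n in ("side","top","wrist"):
    im=manip.get_image(n)
    cv2.imwrite(f"pics/{n}0.png",im["pixels"][:,:,::-1])
    print(n,{k:v for k,v in im.items() if k!="pixels"})
E
```

```text
total 12
drwxr-xr-x  3 agent agent 4096 Dec  7 03:59 .
drwxr-xr-x 23 root  root  4096 Dec  7 03:59 ..
drwxr-xr-x  2 agent agent 4096 Dec  7 03:59 pics
{'time_s': 0.0, 'joint_positions': array([-1.02479898,  0.50185459, -0.42677172,  1.55142761,  0.22079479,
        1.13830457, -0.21031041]), 'joint_velocities': array([-0.00172907,  0.00125232,  0.00121936,  0.00059915,  0.00071466,
        0.00070974, -0.00132486]), 'joint_efforts': array([-1.19395027e-03, -5.66571987e+01, -5.81711099e+00, -2.79126978e+01,
       -6.87800953e-02,  3.01014958e-02,  1.62350711e-04]), 'eef_pos': array([181.23746378, 623.50008234, 225.68172408]), 'tool_rot': array([ 0.70072619, -0.09976322,  0.09952443, -0.69937472]), 'force': array([-0.06729686, -0.40746273,  0.19506403]), 'wrist_torque': array([ 0.00922645, -0.01732673,  0.03707267]), 'gripper_width': 0.9989537865189597} 18.8
side {'fx': 464.9957421804817, 'fy': 464.9957421804817, 'cx': 318.63051573862776, 'cy': 202.02203395716543, 'R': array([[ 0.94353736, -0.33038862, -0.02409595],
       [-0.18479648, -0.46458791, -0.86603021],
       [ 0.27493184, 
[... 208 characters left out ...]
1.06250617e-02, -9.99943170e-01,  8.74445068e-04],
       [-9.96328745e-01,  1.05123573e-02, -8.49618812e-02],
       [ 8.49478603e-02, -1.77395999e-03, -9.96383819e-01]]), 't': array([  -3.33939476,  567.16921903, 1251.90928532])}
wrist {'fx': 288.3524894869504, 'fy': 288.3524894869504, 'cx': 320.374012068784, 'cy': 201.39456604072475, 'tool_from_camera': array([[-4.73964884e-04,  9.56722004e-01,  2.91003062e-01,
        -7.86965822e+01],
       [-3.05784519e-04, -2.91003220e-01,  9.56722025e-01,
        -1.59191096e+02],
       [ 9.99999841e-01,  3.64468412e-04,  4.30476085e-04,
         1.02915210e-02],
       [ 0.00000000e+00,  0.00000000e+00,  0.00000000e+00,
         1.00000000e+00]])}
```

View pics/top0.png

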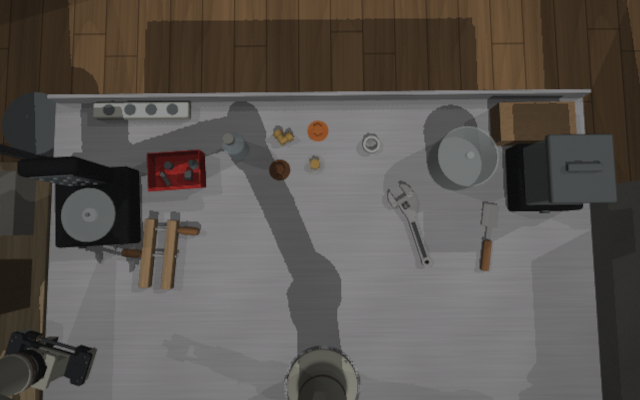

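View pics/side0.png

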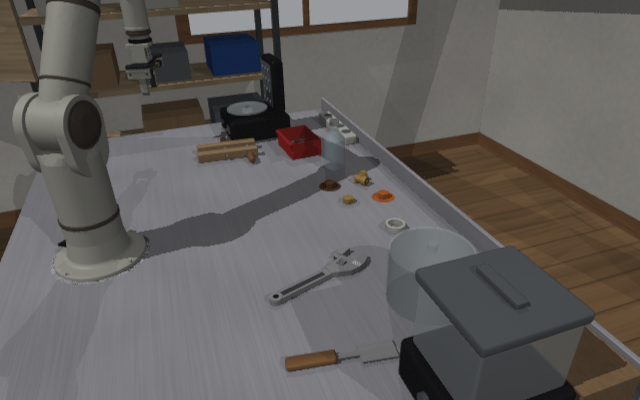

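View pics/wrist0.png

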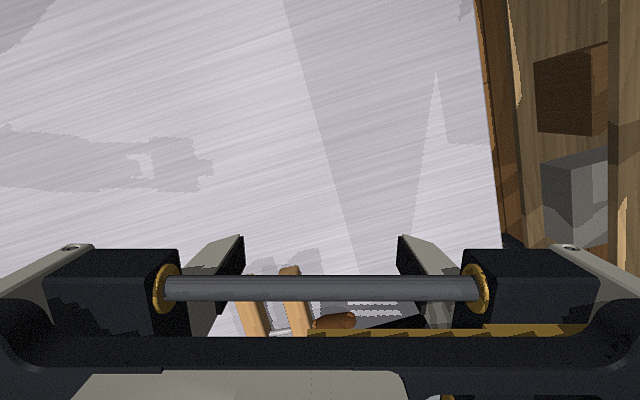

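```bash
cat > h.py <<'E'
import numpy as np, cv2
from scipy.spatial.transform import Rotation as Rot
from cell import manip
def cam(name):
    s=manip.read_state(); im=manip.get_image(name)
    if name=="wrist":
        T=im["tool_from_camera"]; Rt=Rot.from_quat(s["tool_rot"]).as_matrix()
        Rwc=Rt@T[:3,:3]; c=Rt@T[:3,3]+s["eef_pos"]
        im["R"]=Rwc.T; im["t"]=-Rwc.T@c
    return im
def bp(im,u,v,z):
    d=im["R"].T@np.array([(u-im["cx"])/im["fx"],(v-im["cy"])/im["fy"],1]); c=-im["R"].T@im["t"]
    return c+d*(z-c[2])/d[2]
def pr(im,X):
    p=im["R"]@np.asarray(X,float)+im["t"]; return np.array([im["fx"]*p[0]/p[2]+im["cx"],im["fy"]*p[1]/p[2]+im["cy"]])
def save(im,f,box=None,k=1):
    p=im["pixels"][:,:,::-1]
    if box: p=p[box[1]:box[3],box[0]:box[2]]
    cv2.imwrite("pics/"+f,cv2.resize(p,None,fx=k,fy=k,interpolation=cv2.INTER_CUBIC))
E
python3 - <<'E'
from h import *
im=cam("top")
save(im,"crop1.png",(250,110,450,280),4); np.save("/tmp/x.npy",0)
for n,u,v,z in [("brass",315,162,16),("orange",318,131,16),("brown",280,169,16),("elbow",283,135,15),("tape",372,144,19),("tail",426,262,7),("head",404,196,15),("bottle",234,145,80),("cover",467,157,100),("scr",487,240,10)]:
    print(n,bp(im,u,v,z).round())
im=cam("side"); save(im,"crop2.png",(260,150,460,320),4)
for n,u,v,z in [("brass",348,199,16),("orange",384,196,16),("brown",330,185,16)]: print(n,bp(im,u,v,z).round())
E
```

```text
brass [681.  14.  16.]
orange [780.   4.  16.]
brown [660. 124.  16.]
elbow [769. 114.  15.]
tape [ 736. -166.   19.]
tail [ 366. -327.    7.]
head [ 571. -263.   15.]
bottle [724. 255.  80.]
cover [ 677. -434.  100.]
scr [ 432. -517.   10.]
brass [671.   4.  16.]
orange [776. -19.  16.]
brown [653. 105.  16.]
```

View pics/crop1.png

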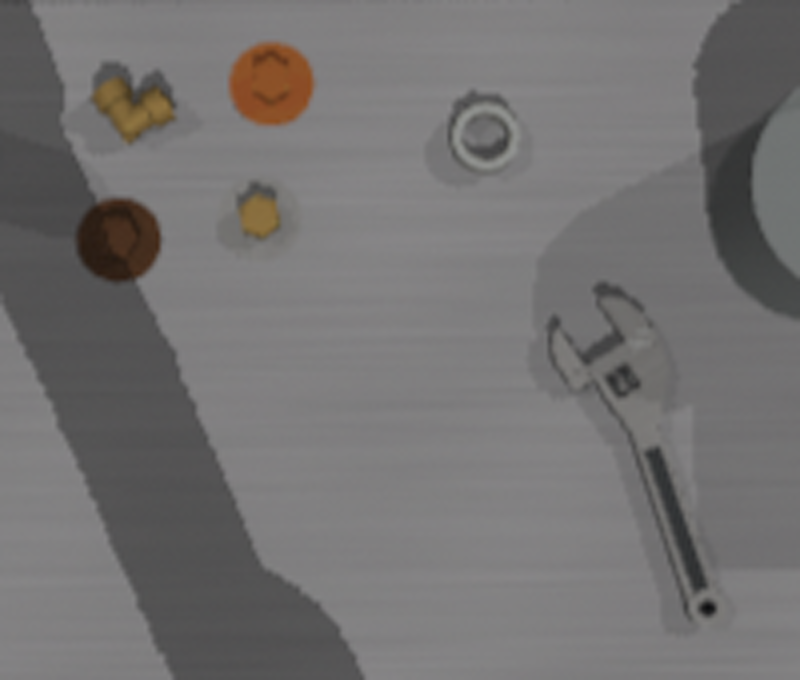

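View pics/crop2.png

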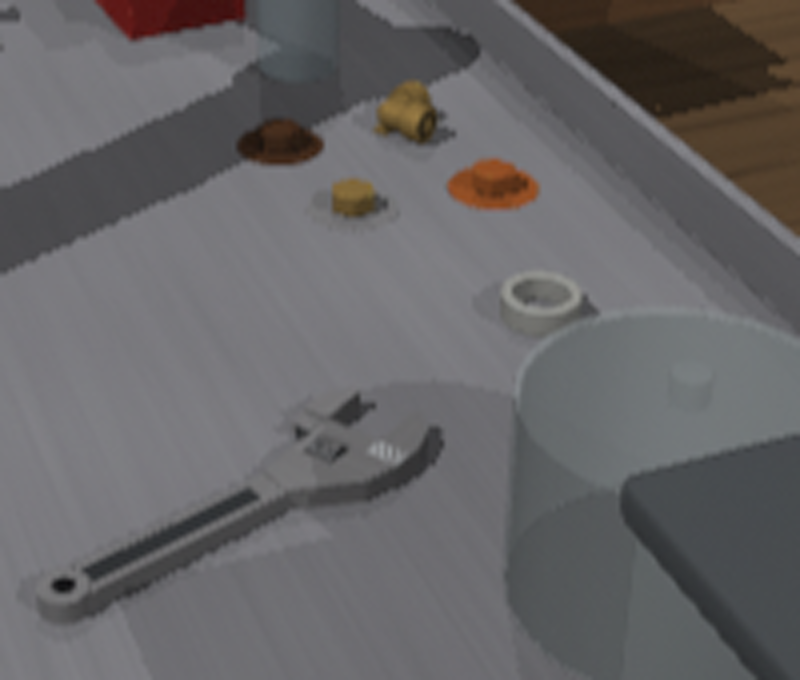

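```bash
cat >> h.py <<'E'
def Q(phi,tilt=0):
    p=np.radians(phi); z=np.array([np.cos(p),np.sin(p),0]); y=np.array([0,0,-1.]); x=np.cross(y,z)
    return Rot.from_matrix(np.c_[x,y,z]).as_quat()
E
python3 - <<'E'
from h import *
R=Rot.from_quat(manip.read_state()["tool_rot"]).as_matrix(); print(R.round(2), np.degrees(np.arctan2(R[1,2],R[0,2])))
for nm,p in [("cap",(640,14,200)),("wr",(500,-270,200)),("grip",(510,-300,4)),("place",(610,-70,4)),("worm",(650,-30,18)),("tail",(500,-140,6)),("tailend",(458,74,6))]:
    for ph in range(0,360,15):
        q=manip.ik(p,Q(ph))
        if q is not None: print(nm,ph,np.round(q,2))
E
```

```text
[[ 0.96 -0.    0.28]
 [-0.28 -0.    0.96]
 [-0.   -1.   -0.  ]] 73.79631040076264
cap 0 [-0.17  0.48  0.15  1.62 -0.08  1.05 -0.  ]
cap 15 [-0.15  0.47  0.12  1.62 -0.06  1.05  0.25]
cap 30 [-0.12  0.47  0.07  1.62 -0.04  1.05  0.49]
cap 45 [-0.08  0.47  0.02  1.62 -0.01  1.05  0.73]
cap 60 [-0.04  0.47 -0.03  1.61  0.02  1.05  0.97]
cap 75 [-0.    0.48 -0.08  1.61  0.04  1.06  1.21]
cap 90 [ 0.03  0.48 -0.13  1.61  0.07  1.06  1.46]
cap 105 [ 0.06  0.48 -0.16  1.61  0.09  1.06  1.7 ]
cap 120 [ 0.08  0.48 -0.19  1.61  0.1   1.06  1.95]
cap 135 [ 0.12  0.49 -0.25  1.61  0.13  1.06  2.19]
cap 150 [ 0.16  0.49 -0.31  1.61  0.17  1.07  2.42]
cap 165 [ 0.73  0.87 -1.3   1.59  0.86  1.36  2.2 ]
cap 180 [-0.86  0.91  1.35  1.64 -0.91  1.35 -2.51]
cap 195 [-0.86  0.91  1.35  1.64 -0.91  1.35 -2.25]
cap 210 [-0.86  0.91  1.35  1.64 -0.91  1.35 -1.98]
cap 225 [-0.79  0.75  1.13  1.64 -0.71  1.22 -1.86]
cap 240 [-0.68  0.63  0.91  1.64 -0.54  1.14 -1.73]
cap 255 [-0.31  0.49  0.34  1.62 -0.18  1.06 -1.75]
cap 270 [-0.28  0.49  0.29  1.62 -0.16  1.06 -1.51]
cap 285 [-0.27  0.48  0.28  1.62 -0.15
[... 7153 characters left out ...]
.45  2.14  0.46  0.54  2.25]
tailend 180 [ 0.21  0.57 -0.51  2.14  0.52  0.56  2.46]
tailend 195 [-1.17  1.17  1.35  2.18 -1.35  1.17 -1.96]
tailend 210 [-1.08  0.91  1.13  2.18 -1.16  0.89 -1.82]
tailend 225 [-0.94  0.73  0.9   2.18 -0.95  0.7  -1.73]
tailend 240 [-0.94  0.73  0.9   2.18 -0.95  0.7  -1.46]
tailend 255 [-0.48  0.53  0.31  2.16 -0.33  0.49 -1.75]
tailend 270 [-0.43  0.52  0.25  2.16 -0.27  0.49 -1.54]
tailend 285 [-0.37  0.52  0.18  2.16 -0.19  0.48 -1.35]
tailend 300 [-0.33  0.51  0.13  2.16 -0.14  0.48 -1.14]
tailend 315 [-0.3   0.51  0.1   2.16 -0.11  0.48 -0.9 ]
tailend 330 [-0.28  0.51  0.07  2.16 -0.08  0.48 -0.67]
tailend 345 [-0.25  0.51  0.04  2.16 -0.04  0.48 -0.44]
```

```bash
python3 - <<'E'
from h import *
def view(tgt,phi,off,h,f):
    a=np.radians(phi-90); x=np.array([np.cos(a),np.sin(a)])
    p=np.array(tgt)-off*x
    manip.move_pose([p[0],p[1],h],Q(phi)); manip.wait(0.15)
    im=cam("wrist"); save(im,f); np.savez("/tmp/"+f+".npz",**im); print(pr(im,[*tgt,10]),manip.read_state()["time_s"])
view((676,9),315,-25,150,"wcap.png")
view((560,-255),300,-25,190,"wwr.png")
E
```

```text
[321.01958913 168.2418461 ] 3.25
[321.85870534 163.56437384] 4.5583
```

View pics/wcap.png

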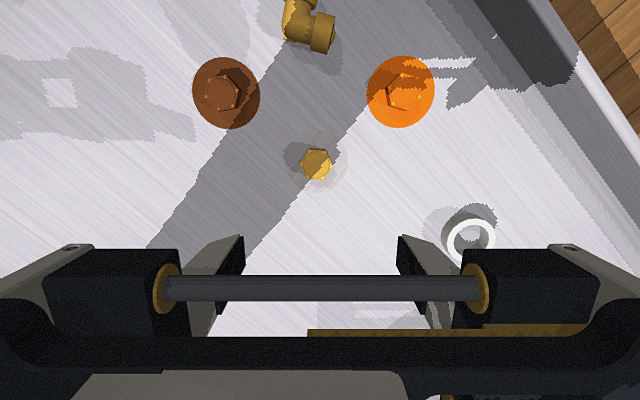

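View pics/wwr.png

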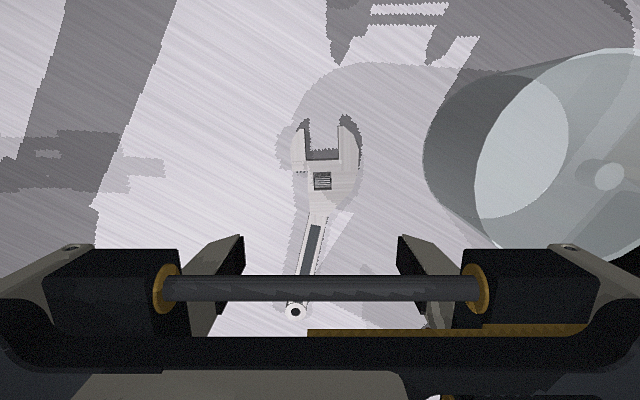

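The brass cap is at wrist pixel (316,163). The brown one (226,92) and the orange one (401,91) are the look-alikes, and the elbow is at (310,25). The wrench lies at (320,180). Next I rectify both views to metric scale.

```bash
cat >> h.py <<'E'
def rect(im,c,z,half,k,f):
    # metric picture: column = world -y (right), row = -x (down); k px/mm
    cs=[(c[0]+half,c[1]+half),(c[0]+half,c[1]-half),(c[0]-half,c[1]-half),(c[0]-half,c[1]+half)]
    src=np.float32([pr(im,[*p,z]) for p in cs]); n=2*half*k
    H=cv2.getPerspectiveTransform(src,np.float32([[0,0],[n,0],[n,n],[0,n]]))
    o=cv2.warpPerspective(im["pixels"],H,(int(n),int(n)),flags=cv2.INTER_CUBIC)
    if f: cv2.imwrite("pics/"+f,np.clip(o.astype(int)[:,:,::-1]*1.0,0,255).astype(np.uint8))
    return o
E
python3 - <<'E'
from h import *
ld=lambda f:dict(np.load("/tmp/"+f+".npz"))
a=rect(ld("wcap.png"),(676,9),16,30,10,None); b=rect(ld("wwr.png"),(540,-265),15,90,600/180,None)
cv2.imwrite("pics/rcap.png",a[:,:,::-1]); cv2.imwrite("pics/rwr.png",b[:,:,::-1])
E
```

```text
(no output)
```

View pics/rcap.png

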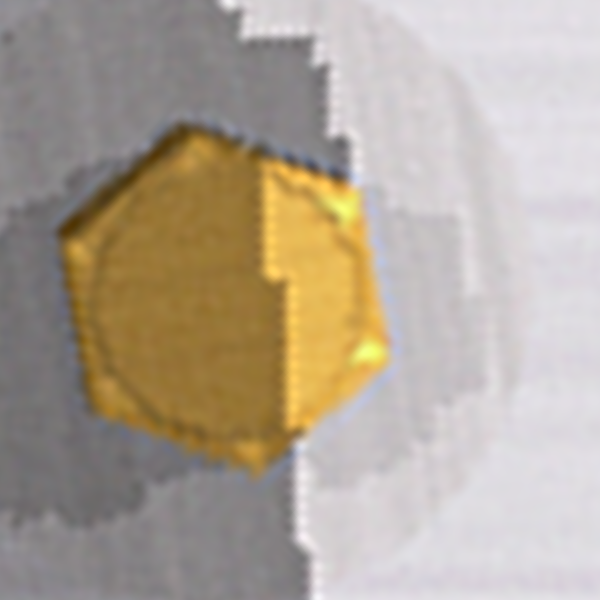

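View pics/rwr.png

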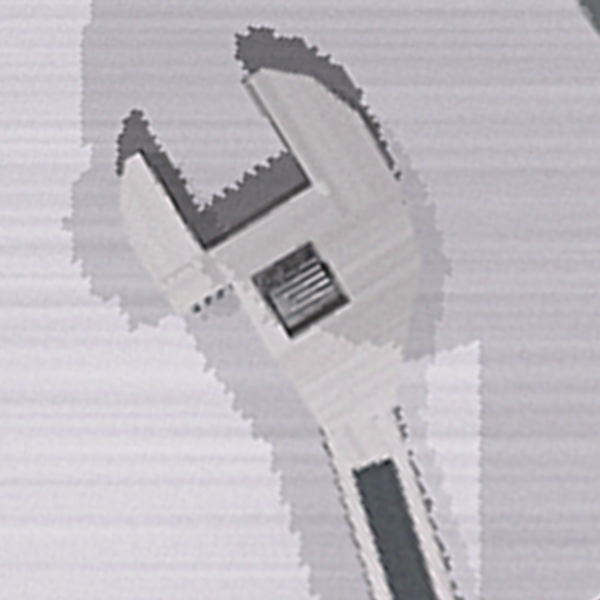

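```bash
cat > fit.py <<'E'
from h import *
from scipy.optimize import minimize
from scipy.spatial import ConvexHull
def fitcap(im,g,th0,verbose=True):
    px=cv2.cvtColor(im["pixels"],cv2.COLOR_RGB2HSV)
    m=((px[...,0]>14)&(px[...,0]<32)&(px[...,1]>110)&(px[...,2]>60)).astype(np.uint8)
    u,v=pr(im,[*g,10]); k=8
    x0,y0=int(u)-30,int(v)-30; m=m[y0:y0+60,x0:x0+60]
    M=cv2.resize(m.astype(np.float32),None,fx=k,fy=k,interpolation=cv2.INTER_LINEAR)
    def sil(p):
        a=np.radians(p[2]+60*np.arange(6)); r=17.32
        P=np.array([pr(im,[p[0]+r*np.cos(t),p[1]+r*np.sin(t),z]) for z in(2,16) for t in a])
        P=(P-[x0,y0]+.5)*k-.5
        o=np.zeros(M.shape,np.uint8); cv2.fillConvexPoly(o,cv2.convexHull(P.astype(np.float32)).round().astype(np.int32),1); return o
    def cost(p): return np.abs(sil(p)-M).sum()/k/k
    best=min((minimize(cost,[*g,t],method="Nelder-Mead",options=dict(initial_simplex=[[g[0],g[1],t],[g[0]+4,g[1],t],[g[0],g[1]+4,t],[g[0],g[1],t+8]])) for t in (th0-10,th0,th0+10,th0+20)),key=lambda r:r.fun)
    if verbose: print("cap",best.x.round(2),best.fun, m.sum())
    return best.x
def sim2(w,X):  # rigid 2D fit world=R w+t
    w,X=np.array(w,float),np.array(X,float)[:,:2]
    a=(w-w.mean(0))@[1,1j]; b=(X-X.mean(0))@[1,1j]
    th=np.angle((np.conj(a)*b).sum()); c,s=np.cos(th),np.sin(th); R=np.array([[c,-s],[s,c]])
    t=X.mean(0)-R@w.mean(0); return np.degrees(th),t,(w@R.T+t-X)
if __name__=="__main__":
    ld=lambda f:dict(np.load("/tmp/"+f+".npz"))
    fitcap(ld("wcap.png"),(675.5,16),10)
    fitcap(cam("top"),(675.5,16),10)
    fitcap(cam("side"),(675.5,16),10)
    im=ld("wwr.png"); k=600/180
    w=lambda c,r:[540+90-r/k,-265+90-c/k]
    tail=bp(im,295,312,15); print(tail)
    print(sim2([(-20.5,-15),(17,-15),(-226,49)],[w(308,185),w(245,80),tail[:2]]))
    rect(im,tail[:2],15,30,10,"rtail.png")
E
python3 fit.py
```

```text
cap [675.75  16.36  10.04] 39.2120361328125 767
cap [677.08  16.68   3.47] 84.675048828125 130
cap [675.43  15.65   8.19] 18.6754150390625 71
[ 365.53013084 -326.16405117   15.        ]
(np.float64(32.78000923987443), array([ 583.09013807, -244.59456242]), array([[-0.52412734, -0.90490122],
       [-0.49579396,  0.49815753],
       [ 1.01992131,  0.40674369]]))
```

View pics/rtail.png

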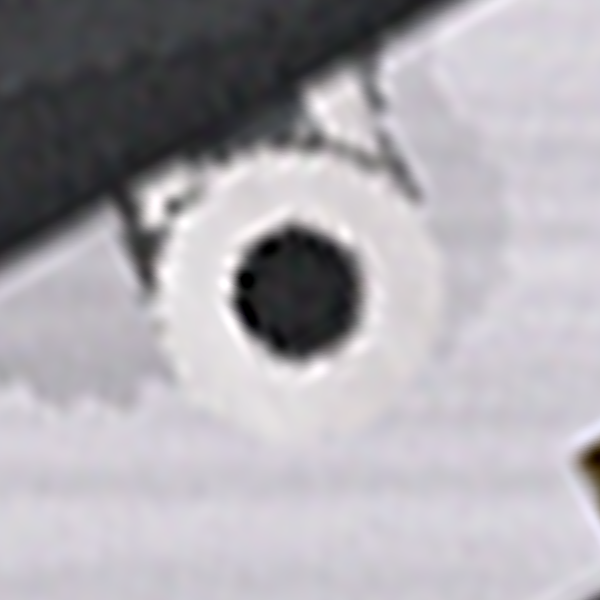

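```bash
cat >> h.py <<'E'
def W2(th,t,w):
    a=np.radians(th); return np.array([[np.cos(a),-np.sin(a)],[np.sin(a),np.cos(a)]])@np.array(w,float)+np.array(t)
E
python3 - <<'E'
from h import *
g=W2(32.8,(583.1,-244.6),(-101,15)); print(g)
q=Q(287.8)
manip.move_pose([*g,60],q); manip.move_l([*g,4],speed=120,stop_force=15)
manip.close_gripper(); manip.wait(0.2)
s=manip.read_state(); print(s["gripper_width"]*92,s["eef_pos"],s["force"],s["time_s"])
manip.move_l([*g,45],speed=100)
im=cam("wrist"); save(im,"lift.png"); np.savez("/tmp/lift.npz",**im)
s=manip.read_state(); print(s["gripper_width"]*92,s["eef_pos"],s["force"],s["wrist_torque"],s["time_s"])
E
```

```text
[ 490.07714989 -286.70403019]
22.421944951659626 [ 490.05193044 -286.76069578    3.9560058 ] [-0.5141497  -0.45926648 -0.91845283] 7.175
22.107344758798455 [ 489.66836835 -286.21547771   44.61075692] [ 0.33696677 -0.20684942 -5.32703885] [-0.05747373  0.14294386 -0.0069856 ] 7.7833
```

View pics/lift.png

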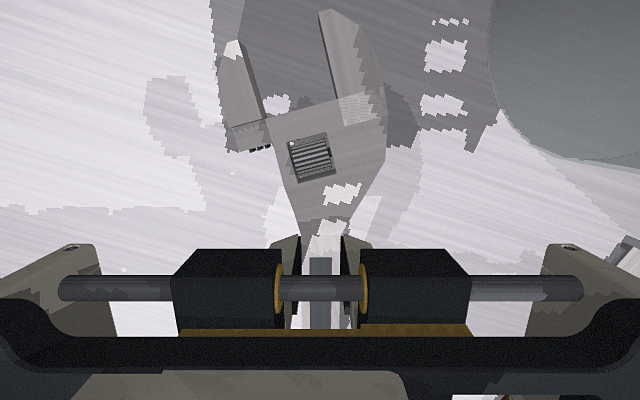

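```bash
python3 - <<'E'
from h import *
cap=np.array([675.7,16.3]); th=70
o=cap-(W2(th,(0,0),(3,4))); g=W2(th,o,(-101,15)); q=Q(th+255)
print(o,g)
manip.move_pose([*g,45],q); manip.move_l([*g,28],speed=60); manip.wait(.2)
im=cam("wrist"); np.savez("/tmp/hov.npz",**im)
s=manip.read_state(); print(s["eef_pos"],s["time_s"])
for w in [(17,-15),(-20.5,-15),(17,25),(-20.5,25)]:
    P=[*W2(th,o,w),15+24]; p=pr(im,P); print(w,p); cv2.circle(im["pixels"],tuple(p.round().astype(int)),1,(255,0,0),-1)
save(im,"hov.png",(200,0,440,240),3)
E
```

```text
[678.43271005  12.11284156] [629.79328627 -77.66581099]
[630.12252065 -77.69328421  28.33831937] 9.4583
(17, -15) [315.65684059  14.92063001]
(-20.5, -15) [335.93892781 100.21598622]
(17, 25) [231.81342594  40.66320733]
(-20.5, 25) [257.849013   122.24651122]
```

View pics/hov.png

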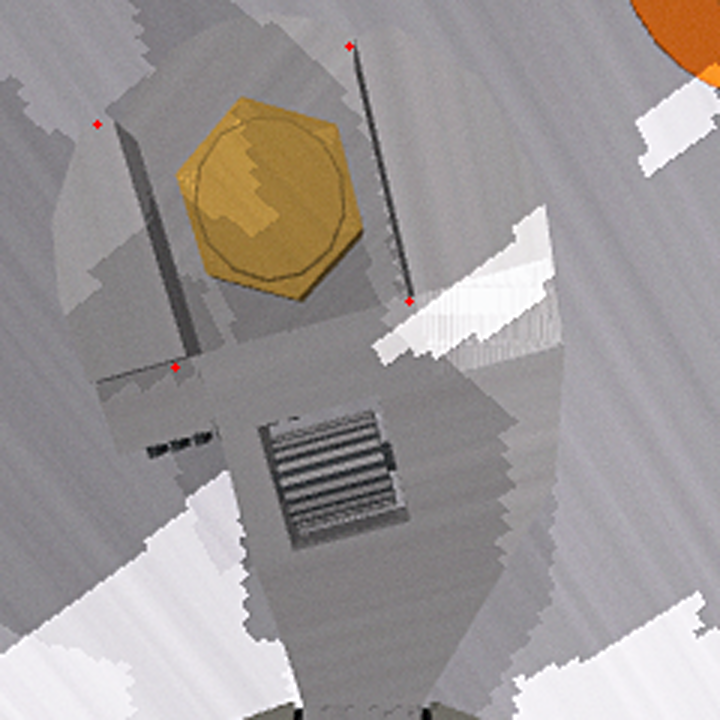

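```bash
python3 - <<'E'
from h import *
s=manip.read_state(); p=s["eef_pos"]
g=[629.8,-77.67]
r=manip.move_l([*g,3.6],speed=50,stop_force=8); s=manip.read_state(); print(r,s["eef_pos"],s["force"],s["wrist_torque"])
manip.open_gripper(); manip.move_l([*g,70],speed=120); manip.wait(.1)
im=cam("wrist"); np.savez("/tmp/pl.npz",**im)
print(manip.read_state()["time_s"])
o=[678.43,12.11]
for w in [(17,-15),(-20.5,-15),(17,22),(-20.5,22)]:
    p=pr(im,[*W2(70,o,w),15]); print(w,p); cv2.circle(im["pixels"],tuple(p.round().astype(int)),1,(255,0,0),-1)
save(im,"pl.png",(200,40,440,280),3)
E
```

```text
True [629.21235881 -77.48740291   3.79566419] [-0.28518826 -0.68169667  4.26669246] [-0.01538641  0.26418182 -0.01434014]
12.0
(17, -15) [319.64620698  45.35892847]
(-20.5, -15) [333.5337499  103.16390293]
(17, 22) [266.49581924  61.27341137]
(-20.5, 22) [282.94046823 117.38903592]
```

View pics/pl.png

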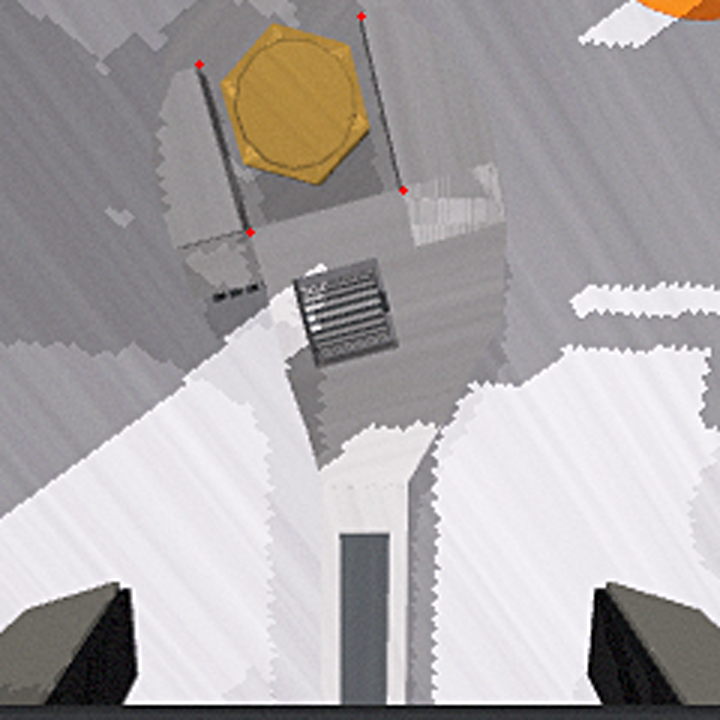

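```bash
cat >> h.py <<'E'
def stroke(th,o,n,press=10,extra=0.0,sp=80,a=-8,b=8,worm=(-45,5)):
    q=Q(th+270)
    for i in range(n):
        A=W2(th,o,(worm[0]+a,worm[1])); B=W2(th,o,(worm[0]+b,worm[1])); M=(A+B)/2
        manip.move_l([*A,21.5],q,speed=150)
        hit=manip.move_l([*A,14.5],speed=20,stop_force=press)
        s=manip.read_state(); z=s["eef_pos"][2]; f0=s["force"]
        manip.move_l([*M,z-extra],speed=sp); f1=manip.read_state()["force"]
        manip.move_l([*B,z-extra],speed=sp); s=manip.read_state()
        print(hit,round(z,2),f0.round(1),f1.round(1),s["force"].round(1),s["eef_pos"].round(1),s["time_s"])
        manip.move_l([*s["eef_pos"][:2],22.5],speed=120)
def look(f,th,o,gap,box=(200,40,440,280)):
    im=cam("wrist"); np.savez("/tmp/look.npz",**im)
    for w in [(17,-15),(-20.5,-15),(17,gap-15),(-20.5,gap-15)]:
        p=pr(im,[*W2(th,o,w),15]); cv2.circle(im["pixels"],tuple(p.round().astype(int)),1,(255,0,0),-1)
    save(im,f,box,3)
E
python3 - <<'E'
from h import *
th,o=70,(678.43,12.11)
manip.close_gripper()
A=W2(th,o,(-53,5)); manip.move_pose([*A,40],Q(th+270))
stroke(th,o,1)
E
```

```text
True 18.46 [-2.1  0.4  7.1] [-0.  -0.8  1. ] [-2.  -1.2  4.8] [661.2 -21.1  18.6] 14.8833
```

```bash
python3 - <<'E'
from h import *
th,o=70,(678.43,12.11)
stroke(th,o,1,press=10,extra=1.0)
s=manip.read_state(); p=s["eef_pos"]
B=W2(th,o,(-101,15)); manip.move_l([*B,70],speed=200); manip.wait(.1); look("st2.png",th,o,34)
E
```

```text
True 18.53 [-1.9 -0.3  7.6] [-3.5 -1.6  8.7] [-4.  -3.4  8. ] [661.2 -22.   18.5] 16.1833
```

View pics/st2.png

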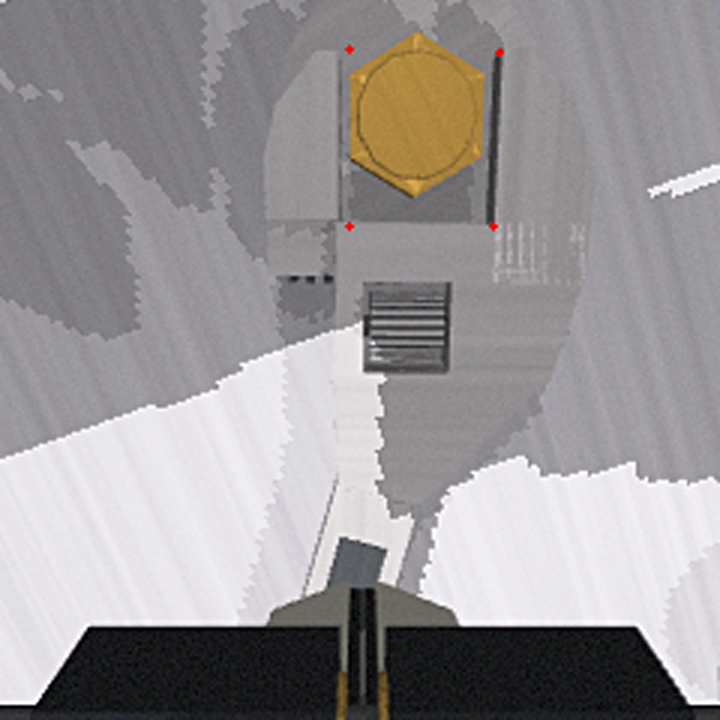

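```bash
python3 - <<'E'
from h import *
th,o=70,(678.43,12.11)
A=W2(th,o,(-53,5)); manip.move_l([*A,25],Q(th+270),speed=200)
stroke(th,o,2,press=10,extra=2.2)
B=W2(th,o,(-101,15)); manip.move_l([*B,70],speed=200); manip.wait(.1); look("st3.png",th,o,32)
E
```

```text
True 18.47 [-2.8 -0.8  7.5] [-5.1 -1.2 12.3] [-4.8 -3.2 14.3] [661.4 -23.   18.3] 18.6833
True 18.56 [-1.9 -0.6  6.6] [-6.1 -1.9 15.3] [-7.2 -3.  17.2] [660.8 -22.2  18.2] 19.9667
```

View pics/st3.png

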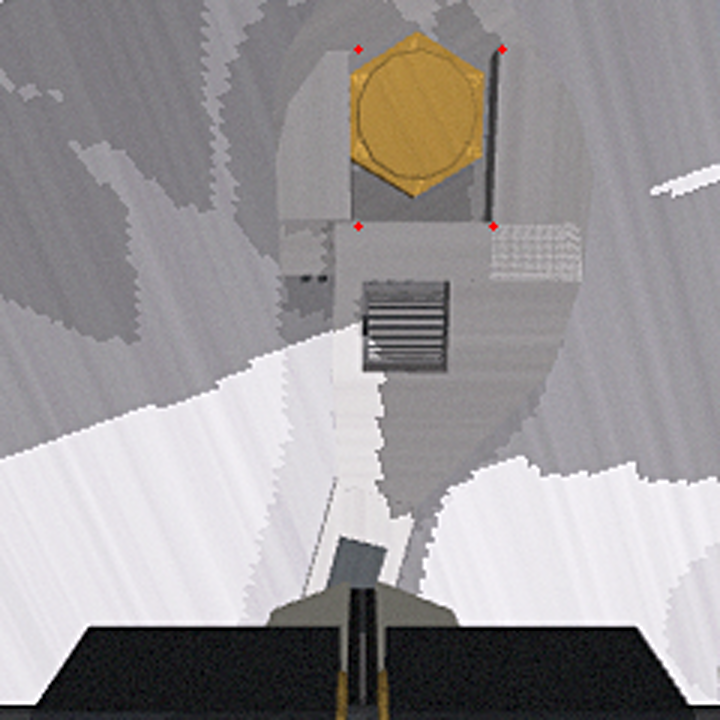

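```bash
python3 - <<'E'
from h import *
th,o=70,(678.43,12.11)
A=W2(th,o,(-53,5)); manip.move_l([*A,25],Q(th+270),speed=200)
stroke(th,o,4,press=10,extra=2.2,a=-9,b=9)
B=W2(th,o,(-101,15)); manip.move_l([*B,70],speed=200); manip.wait(.1); look("st4.png",th,o,31)
E
```

```text
True 18.21 [-2.  -0.6  8.8] [-6.5 -3.2 16.3] [-9.3 -3.2 17.9] [660.4 -22.6  18.2] 22.5
True 18.44 [-2.1 -0.7  7.4] [-7.4 -2.9 17.3] [-10.5  -4.6  19.7] [659.9 -22.5  18.2] 23.825
True 18.43 [-2.7 -0.2  8. ] [-8.8 -5.  19.1] [-12.2 -11.5  22. ] [659.  -26.8  18.1] 25.15
True 18.34 [-3.6 -0.1  8.2] [-10.   -6.3  19.7] [-13.3 -12.1  22.7] [658.7 -27.8  18.1] 26.475
```

View pics/st4.png

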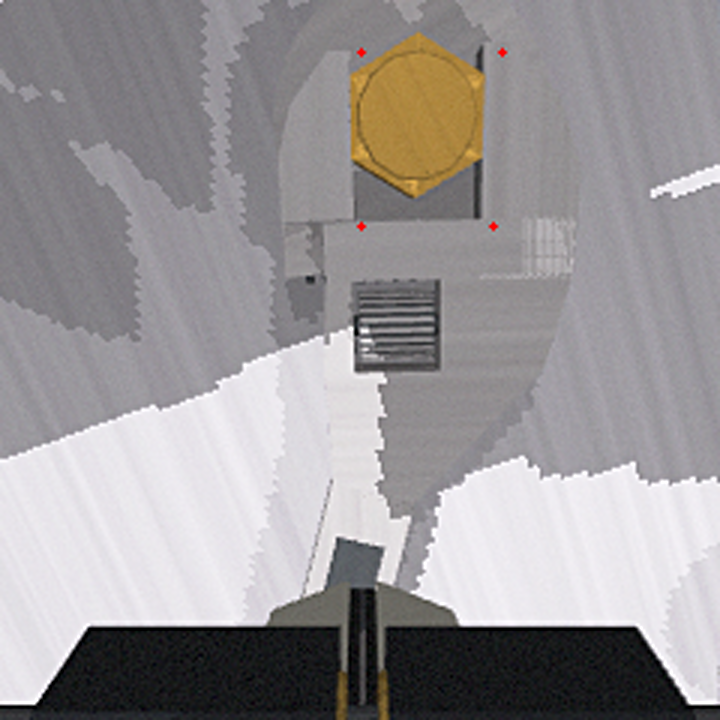

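```bash
python3 - <<'E'
from h import *
th=70; o=W2(70,(678.43,12.11),(0.5,2.7)); print(o)
A=W2(th,o,(-53,5)); manip.move_l([*A,25],Q(th+270),speed=200)
stroke(th,o,2,press=10,extra=2.2,a=-9,b=9)
B=W2(th,o,(-101,15)); manip.move_l([*B,70],speed=200); manip.wait(.1); look("st5.png",th,o,30,(280,20,400,140))
E
python3 - <<'E'
import cv2; p=cv2.imread("pics/st5.png"); cv2.imwrite("pics/st5b.png",cv2.resize(p,None,fx=1.6,fy=1.6))
E
```

```text
[676.06384    13.5033007]
True 18.2 [-2.1 -0.5  8.3] [-7.  -6.1 18. ] [-12.  -10.8  20.3] [656.7 -27.4  18.2] 28.9833
True 18.49 [-2.5 -0.7  6.7] [-9.5 -5.7 18.1] [-13.9 -11.6  22. ] [656.3 -26.3  18.2] 30.3
```

View pics/st5b.png

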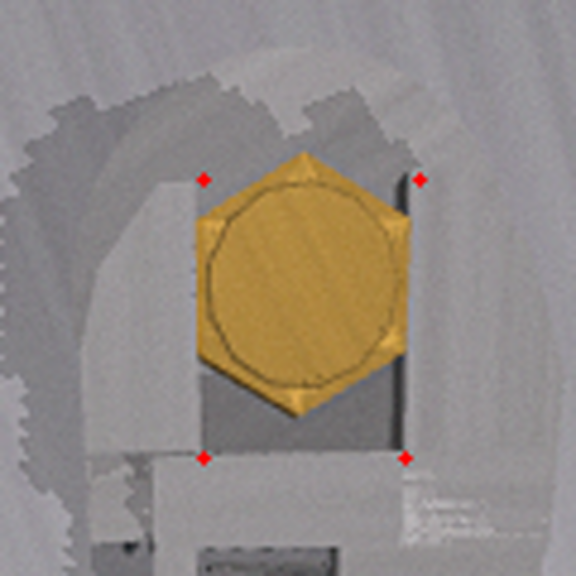

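```bash
cat >> h.py <<'E'
CAP=np.array([675.7,16.3]); F=(-202.7,19.7)
def push(ths,z=4,sp=70):
    for t in ths:
        hit=manip.move_l([*W2(t,CAP,F),z],Q(t-15),speed=sp,stop_force=30)
        s=manip.read_state(); print(t,hit,s["eef_pos"].round(1),s["force"].round(1),round(s["time_s"],2))
        if hit: break
E
python3 - <<'E'
from h import *
for t in (76,60,40,20,10): print(t,manip.ik([*W2(t,CAP,F),4],Q(t-15)) is not None)
P=W2(76,CAP,F); print(P)
manip.move_l([*manip.read_state()["eef_pos"][:2],90],speed=200)
manip.move_pose([*P,80],Q(61)); im=cam("wrist"); save(im,"pre.png")
manip.move_l([*P,4],speed=120,stop_force=12); s=manip.read_state(); print(s["eef_pos"],s["force"],s["time_s"])
E
```

```text
76 True
60 True
40 True
20 True
10 True
[ 607.54760595 -175.61308237]
[ 608.13071406 -175.60285853    4.42563838] [ 0.27468978 -0.46472434  0.22688994] 33.5583
```

View pics/pre.png

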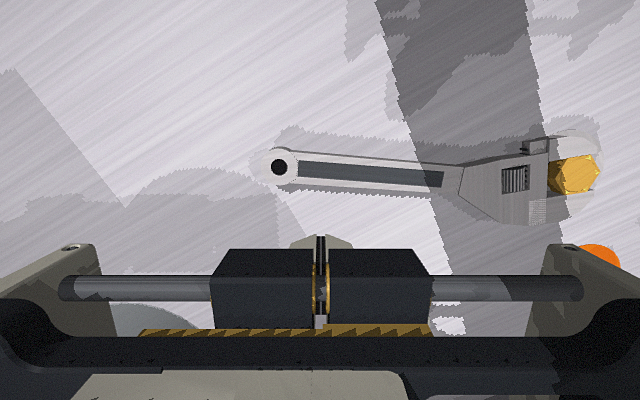

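```bash
python3 - <<'E'
from h import *
push([70,62,54,46,38,30,22])
fr=cam("top"); np.savez("/tmp/t2.npz",**fr); save(fr,"t2.png",(200,90,400,260),4)
E
```

```text
70 False [ 588.4 -167.6    4.9] [ 0.4 -0.2  0.3] 34.02
62 False [ 563.7 -153.8    4.3] [ 2.1 -1.2  2.3] 34.58
54 False [ 540.6 -136.     3.9] [ 0.9 -1.1  1.2] 35.13
46 False [ 520.1 -115.4    3.7] [ 0.4 -0.2  0.1] 35.69
38 False [503.5 -92.8   3.8] [-0.5  0.   0.2] 36.25
30 False [490.3 -68.    4. ] [-0.4  0.4  0.2] 36.81
22 False [480.4 -41.4   4. ] [ 0.4  0.5 -0.1] 37.37
```

View pics/t2.png

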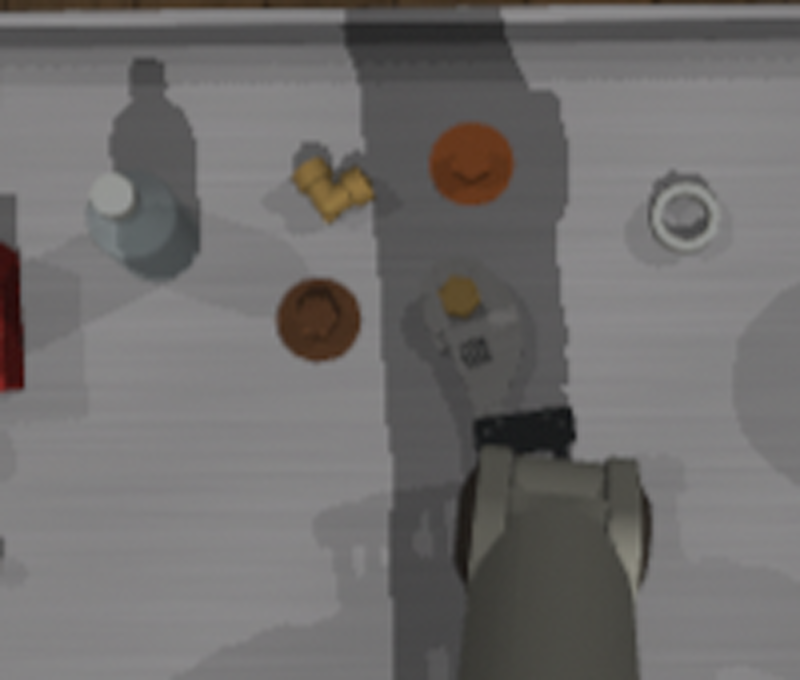

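```bash
python3 - <<'E'
from h import *
push([16,10.5],sp=50)
P=W2(18,CAP,F); manip.move_l([*P,4],speed=80); manip.move_l([*P,80],speed=150)
# view of head
g=W2(10,CAP,(-101,15)); manip.move_pose([*g,70],Q(-20)); manip.wait(.2)
look("fin.png",10,CAP,30); print(manip.read_state()["time_s"]); im=cam("wrist"); np.savez("/tmp/fin.npz",**im); save(im,"finw.png")
E
```

```text
16 False [475.5 -20.6   4. ] [ 0.4 -1.   0.3] 37.99
10.5 False [472.8  -1.    4. ] [-0.1  0.6 -0.1] 38.53
40.425
```

View pics/fin.png

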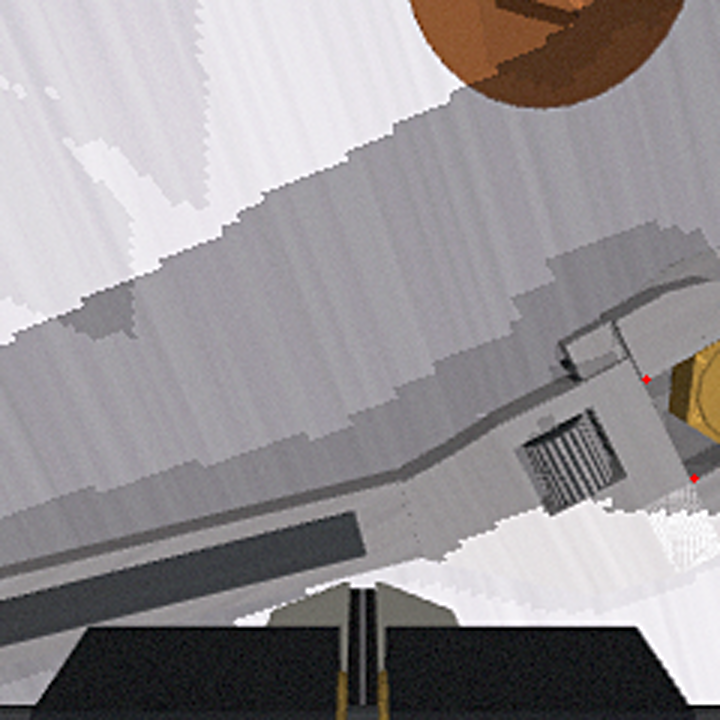

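View pics/finw.png

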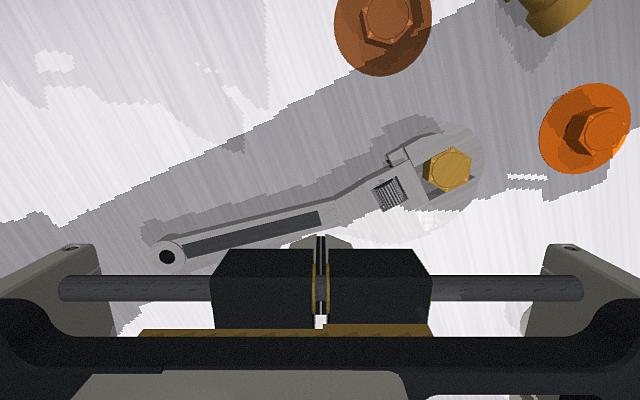

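```bash
python3 - <<'E'
from fit import *
im=dict(np.load("/tmp/fin.npz"))
c=fitcap(im,(675.7,16.3),10)
k=600/120
rect(im,(665,10),15,60,k,"rfin.png")
t=bp(im,167,257,15); print("tail",t, "angle cap->tail", np.degrees(np.arctan2(t[1]-c[1],t[0]-c[0]))%360-np.degrees(np.arctan2(49,-226)))
E
```

```text
cap [676.55  15.81   8.42] 188.308837890625 1511
tail [441.99421678  23.77053257  15.        ] angle cap->tail 10.289890993064944
```

View pics/rfin.png

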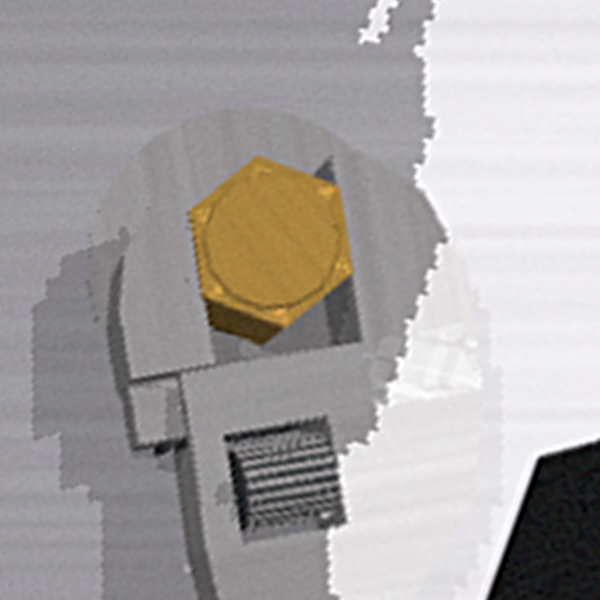

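```bash
python3 - <<'E'
from h import *
p=manip.read_state()["eef_pos"]; manip.move_l([p[0],p[1],200],speed=200); manip.wait(.3)
im=cam("side"); save(im,"endside.png",(160,90,560,390),2)
print(manip.read_state()["time_s"],manip.read_state()["force"])
E
```

```text
41.625 [-0.12092416  1.23377624 -0.29214903]
```

View pics/endside.png

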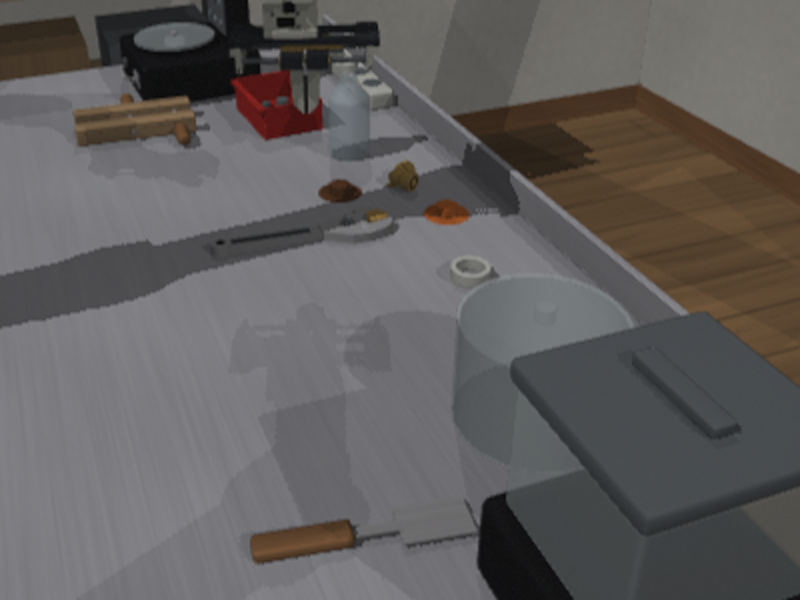

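The side view shows the wrench lying flat on the cap, with its handle pointing back towards the robot. The other things are where they were and the gripper is clear, so I'm handing in.

```bash
python3 -c "
from cell import manip
manip.job_done()"
```

```text
the job is handed in; nothing more can be done
```

The cap should now be one flat (60°) tighter, and I handed the job in at about 42 s of the 67 s allowed. No verdict is reported.

**What I did:** I laid the wrench flat with its jaws round the brass cap, then rolled the worm in ten strokes. The opening went from about 37 mm to about 30 mm, snug on the flats. Then I pushed the handle end clockwise with the closed fingers, from wrench angle 70° to about 10°, backed off and raised the arm.

**Last checks:**
- **Turn:** The wrench ended at 10.3°, so it swung about 60°. The cap's flats fit at 8.4° in the last picture, against 10° at the start. A hexagon looks the same every 60°, so the cap's own turn is inferred from the snug jaws carrying it round; I did not see it directly.
- **Fit:** The jaws were still closed on the flats at the end. The wrench sits about 4 mm back along its mouth, judging from where its tail lies.
- **Wrench and surroundings:** The wrench lies flat, the gripper is clear, and nothing else appears to have moved.

**Disagreements:**
- The first worm strokes slipped and closed the jaw less than expected, so I pressed harder on the later ones.
- The overhead camera put the cap's angle at 3.5°, against 8–10° from the wrist and side views. I used the wrist value.
- The push forces I read between swing steps, 0–3 N, were mostly below the roughly 1.7 N expected for the cap's stiffness. They were only taken at the stops.

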